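# Set the finds on their traced outlines

## Robot

A 6-joint arm with a two-finger parallel gripper is mounted at the origin on a cart in front of the work surface, level with it; the furniture and walls round the work are solid. World frame = base frame: x ahead of the robot, y to its left, z up, the work surface at z = 0. Lengths are in m, angles in rad, forces in N, time in s.
With the tool pointing down it reaches from about 0.325 to 0.925 m from the base axis. Payload 3.1 kg.
Tool frame: the origin (TCP) lies midway between the tips of the shut fingers; the grasp point (between the pads) lies 19 mm behind it (r.hold_point_z is the distance from the TCP to the grasp point, in m); z points along the fingers, y is the line along which they close (so a half turn about z gives the same grasp; the last joint's range is limited). The gripper opens to 85 mm and grips with 20 to 120 N. Pads are 22 mm wide; open, the fingers measure 114 mm over their backs; the gripper's body (76 mm by 85 mm) begins 54 mm behind the grasp point. The pads swing forward as they close: fully open they stand 13 mm farther back than shut.
Start: joints at [-1.232, 0.217, 1.613, -0, 1.311, -0.112], TCP at [0.272, -0.563, 0.231] pointing down, gripper open.
Joint ranges: [-2.75, 2.75], [-0.78, 2.1], [0.31, 2.55], [-1.13, 4.27], [0.13, 2.63], [-2.58, 2.58]. Speed limits (rad/s): [2.79, 2.79, 3.14, 3.14, 3.14, 3.14].

## Interface

Orientations are given as a unit quaternion [w, x, y, z].
In Python, from cell import r gives the robot as it stands.
- The arm moves only by the tool servo_tool, never from a script. Its argument "targets" is a list of rows, each an object of numbers: "gripper": the closure, from -1 (fully open) to 1 (shut); "dx", "dy", "dz": the shift along the tool's x, y, z normalised to -1 to 1, where 1 is 0.025 m; "twist": the turn about the tool's z normalised to -1 to 1, where 1 is 8 degrees. A call has exactly 5 rows; each row shifts and turns the commanded pose from where the row before left it, along the tool's axes as they then stand; what a row does not reach is not made up. A row lasts 1/10 s, in which the tool goes at most 50 mm and 8.59 degrees, less where a joint would pass 70% of its speed; a pose out of reach is approached as far as the arm can. A call with a number of a shift or a turn outside -1 to 1 is refused whole. A call with a gripper value outside its range is refused whole. The fingers move at their own pace and stop on an object; the grip force is fixed at half the most. Time passes only in rows, so rows that do not move let the fingers close, or fill a call up. It gives the time, the measured TCP pose, the force, the opening and the grip force at its end, in the units of the state.
- r.get_obs(): the state, without advancing time (a new reading comes with each control period).
- r.read_camera(name): name is "side" or "top"; returns the picture (480x640x3 uint8, red, green, blue); there is no depth.
- r.camera_params(name): a dict with "camera_matrix" (3x3 intrinsics, pixels), "extrinsics" (4x4, takes a point from camera to world coordinates). Camera axes: x right, y down, z forward; pixel columns grow to the right and rows downward; lengths in m; the calibration is good to about 2 mm. A picture is of the moment at which its call begins. camera_params takes no time and is no camera call.
- r.job_done(): hands the job in; it is judged then, once.
The state is a dict: "t": time; "joints": joint angles; "qd": joint speeds; "joint_torque": joint torques, N m; "tool_pos": TCP position; "ee_rot": TCP orientation; "ft_force": force on the tool from outside, world axes, zero at the start; "wrist_torque": the same for the moment, N m; "opening": opening from 0.0 (shut) to 1.0 (fully open); "gripper_force": force on a finger pad.
Only numpy, scipy, OpenCV 4.12 (cv2) and the standard library are available. Lean on these libraries where they do the work, as an engineer would, in place of code of your own. Each camera call takes 0.05 s, during which the arm holds its last target. There are 200 camera calls.

## Task

Lay out the four pottery finds for recording: set each one, the same way up as it is now, in the middle of the white card whose traced outline matches it in shape and size. The two bottle necks and the lid knob each belong on one of the three circles, and the curved black sherd on the card with its own outline, lying along it (either way round will do). Any order; leave the photo scale and the dust brush where they lie.

Things in the scene. Friction and masses are not known exactly. Their poses are not given: they have to be found in the camera images.
- wide_neck_mid (a point): The wide bottle neck: yellow, hollow, round, standing upright with its flared rim on top; 48 mm across the rim, about 35 mm across the foot, 33 mm high. The point is on its axis, half-way up (16.5 mm above its foot); z up along the axis. It may be gripped round its upper half from any side; for gripping it acts as a solid that tapers from rim to foot.
- tall_neck_mid (a point): The slim tall bottle neck: yellow, hollow, round, standing upright with its rim on top; 37 mm across the rim, about 28 mm across the foot, 50 mm high. The point is on its axis, half-way up (25 mm above its foot); z up along the axis. It may be gripped round its upper half from any side; for gripping it acts as a solid that tapers from rim to foot.
- knob_mid (a point): The knob of a lid: dark grey, a low rounded button, 29 mm across and 21 mm high, on a slightly rounded underside on which it can lean a few degrees. The point is its centre, half-way up (10.5 mm above its underside); z up. May be gripped across from any side.
- black_sherd_mid (a point): The black sherd: a curved piece of pottery lying flat, 28 mm wide, 56 mm long, 15 mm thick, the only black one. The point is its centre, half-way up (7.5 mm above its underside); x runs across its 28 mm width, y along its length, z up. Grip it across the width.
- card_large_circle_spot (a point): Fixed white mount-board card, 72 x 72 mm, 3 mm thick, lying on the table. The point is the centre of its upper face, 3 mm above the table, and the centre of the outline traced there in black; its axes run along the card's edges, z up. The outline is the largest of three circles, 48 mm across: for the wide bottle neck.
- card_middle_circle_spot (a point): Fixed white mount-board card, 72 x 72 mm, 3 mm thick, lying on the table. The point is the centre of its upper face, 3 mm above the table, and the centre of the outline traced there in black; its axes run along the card's edges, z up. The outline is a circle 37 mm across: for the slim tall bottle neck.
- card_small_circle_spot (a point): Fixed white mount-board card, 72 x 72 mm, 3 mm thick, lying on the table. The point is the centre of its upper face, 3 mm above the table, and the centre of the outline traced there in black; its axes run along the card's edges, z up. The outline is the smallest of three circles, 29 mm across: for the lid knob.
- card_sherd_spot (a point): Fixed white mount-board card, 72 x 72 mm, 3 mm thick, lying on the table. The point is the centre of its upper face, 3 mm above the table, and the centre of the outline traced there in black; its axes run along the card's edges, z up. The outline is that of the black sherd, a long angular shape 28 mm wide along the card's x and 56 mm long along its y.
- scale_mid (a point): Bystander: loose photo scale, a bar with black and white squares, 18 mm wide (x), 120 mm long (y), 9 mm high, lying flat. The point is its centre.
- brush_mid (a point): Bystander: loose dust brush with a red handle, 17 mm wide (x), 173 mm long (y), 17 mm high, lying flat. The point is its centre.
Things that resemble listed ones, but are neither listed nor needed, are in the scene too. Leave any red look-alike of the part that bears tall_neck_mid alone.

How it is judged:
By the outcome, as a careful person would: the job done as asked, in the order asked, and still so for the second after the job is handed in, with the robot touching nothing.
It also fails if it takes over 104 s, if anything falls off the work surface, if the arm or the gripper's body presses on something with over 40 N, if the wrist force passes 120 N, or if a joint passes its speed limit or range.

## Working session

There is one attempt and no reset: what is moved stays moved. The work goes in short steps, Python scripts to look and compute and a tool call to move; the robot and the scene stay as the last step left them, time stands still between calls to the robot, and variables do not carry over. Pictures are saved under pics/ and viewed, at most 14 in all, crops included, and the job is handed in when it is done.

Besides the shell and the picture viewer there is one more tool, called after ">>>" as name([rows], argument=value, ...), one row to a line, values as JSON. servo_tool: Moves the arm, as the interface text tells. Scaled input: -1 to 1 covers 0.025 m each way for a shift and 8 degrees each way for a turn. Its arguments: {"type":"object","properties":{"targets":{"type":"array"}},"required":["targets"]}

```bash
mkdir -p pics; ls; python3 - <<'E'
from cell import r
import cv2
for n in ("top","side"):
    im=r.read_camera(n); cv2.imwrite(f"pics/{n}0.png",im[:,:,::-1]); p=r.camera_params(n); print(n,p["camera_matrix"],p["extrinsics"])
o=r.get_obs(); print(o, r.hold_point_z)
E
```

```text
pics
top [[602.06063625   0.         314.97798539]
 [  0.         602.06063625 247.03418292]
 [  0.           0.           1.        ]] [[-0.02191562 -0.98211981  0.18697698  0.34365364]
 [-0.99912575  0.0148555  -0.03907744  0.31698813]
 [ 0.03560109 -0.18766992 -0.98158676  0.89286024]
 [ 0.          0.          0.          1.        ]]
side [[471.45272933   0.         318.44248889]
 [  0.         471.45272933 240.87535876]
 [  0.           0.           1.        ]] [[-0.99569079 -0.06511023  0.06603409  0.43976893]
 [-0.09134085  0.56554785 -0.81964168  1.01291033]
 [ 0.01602162 -0.82214128 -0.56905801  0.54256187]
 [ 0.          0.          0.          1.        ]]
{'t': 0.1, 'joints': array([-1.23217739e+00,  2.17727589e-01,  1.61477811e+00,  5.07036130e-06,
        1.31132294e+00, -1.12170574e-01]), 'qd': array([ 0.00053691, -0.00251828, -0.00374708, -0.00051437,  0.00059072,
        0.00042766]), 'joint_torque': array([-5.64045113e-04, -3.98075044e+01, -3.04969776e+01, -1.34708589e-04,
        4.20592463e-03, -3.57262614e-06]), 'tool_pos': array([ 0.27208727, -0.56184129,  0.23006623]), 'ee_rot': array([-1.11111454e-03,  9.74705496e-01,  2.23490372e-01, -1.23880025e-04]), 'ft_force': array([ 0.22163778,  0.5891453 , -0.92703532]), 'wrist_torque': array([0.01085194, 0.01117114, 0.05581438]), 'gripper_force': 0.0, 'opening': 0.9983577087783453} 0.0187
```

View pics/top0.png

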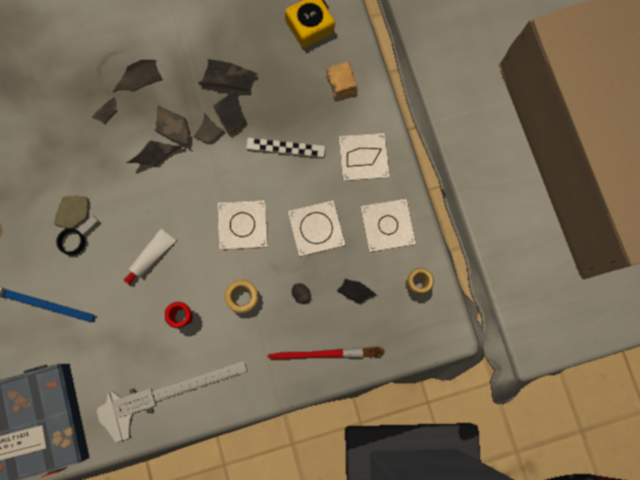

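View pics/side0.png

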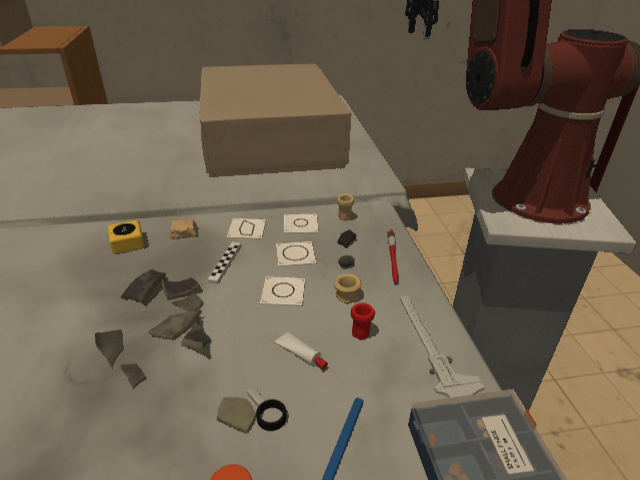

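The top view shows large circle (317,228), middle (242,224), small (388,225), sherd card (364,157). The finds are wide neck (241,296), knob (301,293), sherd (356,291) and tall neck (420,281). The red look-alike is at (178,315). Next I'll measure these.

```bash
cat > h.py <<'E'
from cell import r
import numpy as np, cv2
P={n:r.camera_params(n) for n in("top","side")}
def ray(n,uv,z):
    K,E=P[n]["camera_matrix"],P[n]["extrinsics"]
    d=E[:3,:3]@np.linalg.inv(K)@np.array([uv[0],uv[1],1.]); o=E[:3,3]
    return (o+d*(z-o[2])/d[2])
def proj(n,p):
    K,E=P[n]["camera_matrix"],P[n]["extrinsics"]
    c=K@(E[:3,:3].T@(np.asarray(p)-E[:3,3])); return c[:2]/c[2]
def biggest(mask,box):
    x0,y0,x1,y1=box; m=np.zeros_like(mask); m[y0:y1,x0:x1]=mask[y0:y1,x0:x1]
    cs=cv2.findContours(m,cv2.RETR_EXTERNAL,cv2.CHAIN_APPROX_NONE)[0]
    return max(cs,key=cv2.contourArea)
def plane(n,c,z): return np.array([ray(n,q,z)[:2] for q in c.reshape(-1,2).astype(float)],np.float32)
E
cat > m.py <<'E'
from h import *
im=cv2.imread("pics/top0.png"); hsv=cv2.cvtColor(im,cv2.COLOR_BGR2HSV); g=hsv[:,:,2].copy()
def rect(name,c,z):
    R=cv2.minAreaRect(plane("top",c,z)); print(name,np.round(R[0],4),"size mm",np.round(np.array(R[1])*1000,1),"ang",round(R[2],1)); return R
for name,(u,v) in dict(large=(317,228),mid=(242,224),small=(388,225),sherdcard=(364,157)).items():
    c=biggest(((g>150)*255).astype(np.uint8),(u-32,v-32,u+32,v+32)); R=rect(name,c,.003)
    m=np.zeros_like(g); cv2.drawContours(m,[c],-1,255,-1); m=cv2.erode(m,np.ones((9,9)))
    ol=biggest(((g<130)&(m>0)).astype(np.uint8)*255,(u-32,v-32,u+32,v+32)); rect("  outline",ol,.003)
yel=((hsv[:,:,0]>12)&(hsv[:,:,0]<32)&(hsv[:,:,1]>70)&(g>110)).astype(np.uint8)*255
for name,(u,v),z in(("wide",(241,296),.033),("tall",(420,281),.05)):
    c=biggest(yel,(u-25,v-25,u+25,v+25)); e=cv2.minEnclosingCircle(plane("top",c,z)); print(name,"px",cv2.boundingRect(c),np.round(e,4) if 0 else e)
dark=((g<75)*255).astype(np.uint8)
for name,(u,v),z in(("knob",(301,293),.0105),("sherd",(356,291),.0135)):
    c=biggest(dark,(u-25,v-20,u+25,v+20)); R=rect(name,c,z); print(np.round(plane("top",cv2.approxPolyDP(c,1.5,True),z)*1000))
for p in[(.4,.3,0),(.5,.3,0),(.4,.2,0)]: print(p,proj("top",p))
big=cv2.resize(im[120:380,200:470],None,fx=2.9,fy=2.2,interpolation=cv2.INTER_CUBIC)
big=cv2.resize(im[130:330,205:455],None,fx=3,fy=3,interpolation=cv2.INTER_CUBIC); cv2.imwrite("pics/c1.png",big)
E
python3 m.py
```

```text
large [0.5434 0.2795] size mm [73. 73.] ang 12.9
  outline [0.5283 0.2608] size mm [1.1 7.6] ang 44.4
mid [0.5501 0.3915] size mm [73.  73.3] ang 2.4
  outline [0.5679 0.395 ] size mm [ 1.5 11. ] ang 18.3
small [0.5465 0.1701] size mm [72.9 73.2] ang 8.7
  outline [0.5546 0.1802] size mm [ 2.9 16.7] ang 47.7
sherdcard [0.6561 0.2028] size mm [73.1 73.1] ang 3.5
  outline [0.6512 0.228 ] size mm [22.9  4.6] ang 5.9
wide px (224, 279, 34, 33) ((0.4389447569847107, 0.39065009355545044), 0.024715015664696693)
tall px (407, 267, 27, 26) ((0.4542534053325653, 0.13507941365242004), 0.0191828440874815)
knob [0.4425 0.304 ] size mm [26.5 28. ] ang 89.0
[[457. 313.]
 [451. 317.]
 [442. 317.]
 [432. 311.]
 [429. 304.]
 [430. 292.]
 [442. 291.]
 [449. 294.]
 [457. 302.]]
sherd [0.4429 0.2226] size mm [49.9 30.4] ang 53.6
[[446. 251.]
 [434. 237.]
 [427. 221.]
 [438. 195.]
 [456. 215.]
 [462. 236.]
 [461. 240.]]
(0.4, 0.3, 0) [304.09257237 322.98319473]
(0.5, 0.3, 0) [302.8613017  256.17472487]
(0.4, 0.2, 0) [371.61265385 321.64708176]
```

View pics/c1.png

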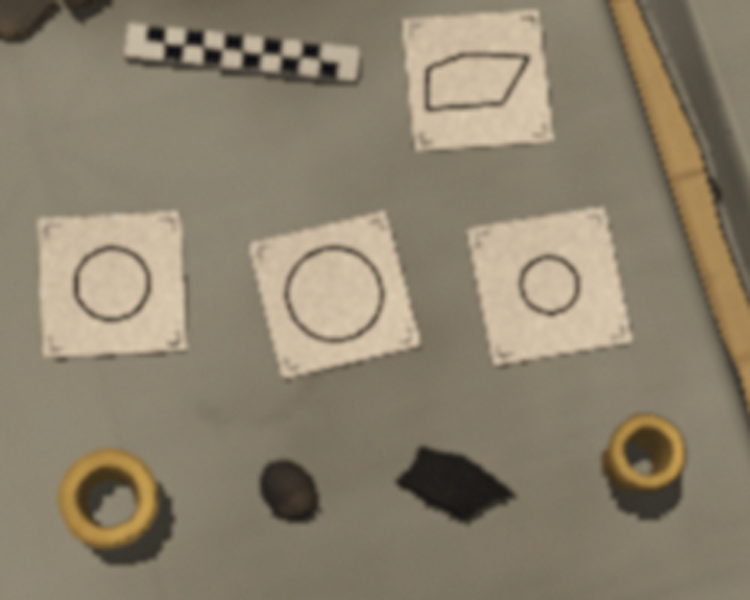

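```bash
cat > m2.py <<'E'
from h import *
o=np.array([205,130])
card=np.array([[427,70],[427,109],[502,103],[528,57],[462,54]])/3+o
sh=np.array([[420,447],[397,483],[465,522],[514,493],[460,458]])/3+o
def poly(p,z): return np.array([ray("top",q,z)[:2] for q in p])
A=poly(card,.003)
for z in(.008,.015):
    B=poly(sh,z); a=A-A.mean(0);b=B-B.mean(0)
    ang=np.degrees(np.arctan2((a[:,0]*b[:,1]-a[:,1]*b[:,0]).sum(),(a*b).sum()))
    t=np.radians(ang);R=np.array([[np.cos(t),-np.sin(t)],[np.sin(t),np.cos(t)]])
    res=b-a@R.T; print("sherd z",z,"rot from card",ang,"centre",R@(np.array([.6561,.2028])-A.mean(0))+B.mean(0),"res mm",np.abs(res).max()*1000)
t=np.radians(3.5);R=np.array([[np.cos(t),np.sin(t)],[-np.sin(t),np.cos(t)]])
print("outline in card axes mm",np.round((A-[.6561,.2028])@R.T*1000,1))
for n,uv in(("top",(585,278)),("top",(638,262)),("side",(348,155)),("side",(210,172))): print("box",n,ray(n,uv,0))
for z in(.1,.15,.2,.25,.3): print(z,ray("top",(500,65),z),ray("side",(347,115),z))
side=cv2.imread("pics/side0.png");hsv=cv2.cvtColor(side,cv2.COLOR_BGR2HSV)
for n,p in dict(wide=(.439,.3907,.033),tall=(.4543,.1351,.05),knob=(.4425,.304,.0105),sherd=(.443,.2226,.0075),brush0=(.35,.3,0)).items(): print(n,"expected side px",proj("side",p).round(1))
for uv in((270,356),(382,351)): print("brush",ray("top",uv,.01))
E
python3 m2.py
```

```text
sherd z 0.008 rot from card -34.14231000288069 centre [0.44459072 0.22040507] res mm 1.8239048998166252
sherd z 0.015 rot from card -34.14231000288068 centre [0.44377886 0.22114613] res mm 1.911839864771921
outline in card axes mm [[  6.1  24.8]
 [-14.9  26.8]
 [-14.4 -12.3]
 [  9.5 -28.4]
 [ 13.5   5.8]]
box top [ 0.45958731 -0.12832649  0.        ]
box top [ 0.48287514 -0.21362832  0.        ]
box side [ 0.45983396 -0.19126169  0.        ]
box side [ 0.80485218 -0.04342502  0.        ]
0.1 [0.75763953 0.01281094 0.1       ] [ 0.4691043  -0.22645105  0.1       ]
0.15 [0.73153242 0.03199321 0.15      ] [ 0.46579003 -0.08642979  0.15      ]
0.2 [0.7054253  0.05117548 0.2       ] [0.46247576 0.05359147 0.2       ]
0.25 [0.67931818 0.07035775 0.25      ] [0.4591615  0.19361272 0.25      ]
0.3 [0.65321107 0.08954002 0.3       ] [0.45584723 0.33363398 0.3       ]
wide expected side px [347.6 280.4]
tall expected side px [345.7 197.3]
knob expected side px [347.  260.3]
sherd expected side px [348.3 237.3]
brush0 expected side px [395.9 266.8]
brush [0.35307193 0.35015581 0.01      ]
brush [0.35671399 0.18785338 0.01      ]
```

>>> servo_tool([
  {"twist": -1,"dz": -1,"gripper": -1},
  {"twist": -1,"dz": -1,"gripper": -1},
  {"twist": -1,"dz": -1,"gripper": -1},
  {"twist": -1,"dz": -1,"gripper": -1},
  {"twist": -1,"gripper": -1},
])

```text
validation failed for argument at $.ta...
```

>>> servo_tool([
  {"gripper": -1,"dx": 0,"dy": 0,"dz": -1,"twist": -1},
  {"gripper": -1,"dx": 0,"dy": 0,"dz": -1,"twist": -1},
  {"gripper": -1,"dx": 0,"dy": 0,"dz": 0,"twist": -1},
  {"gripper": -1,"dx": 0,"dy": 0,"dz": 0,"twist": -1},
  {"gripper": -1,"dx": 0,"dy": 0,"dz": 0,"twist": -1},
])

```text
t: 0.6
tool_pos: [0.2722, -0.5623, 0.2809]
ee_rot: [-0.0, 0.838, 0.546, 0.0]
ft_force: [0.0, 0.8, -0.1]
opening: 0.998
gripper_force: 0.0
```

>>> servo_tool([
  {"gripper": -1,"dx": 0,"dy": 0,"dz": 0,"twist": -1},
  {"gripper": -1,"dx": 0,"dy": 0,"dz": 0,"twist": -1},
  {"gripper": -1,"dx": 0,"dy": 0,"dz": 0,"twist": -1},
  {"gripper": -1,"dx": 1,"dy": 0.6,"dz": 0,"twist": 0},
  {"gripper": -1,"dx": 1,"dy": 0.6,"dz": 0,"twist": 0},
])

```text
t: 1.1
tool_pos: [0.3022, -0.5121, 0.2803]
ee_rot: [-0.001, 0.709, 0.705, 0.0]
ft_force: [0.5, 1.1, 1.0]
opening: 1.0
gripper_force: 0.0
```

>>> servo_tool([
  {"gripper": -1,"dx": 1,"dy": 0.6,"dz": 0,"twist": 0},
  {"gripper": -1,"dx": 1,"dy": 0.6,"dz": 0,"twist": 0},
  {"gripper": -1,"dx": 1,"dy": 0.6,"dz": 0,"twist": 0},
  {"gripper": -1,"dx": 1,"dy": 0.6,"dz": 0,"twist": 0},
  {"gripper": -1,"dx": 1,"dy": 0.6,"dz": 0,"twist": 0},
])

```text
t: 1.6
tool_pos: [0.3781, -0.3865, 0.2806]
ee_rot: [-0.001, 0.708, 0.706, 0.0]
ft_force: [0.7, 0.4, -0.2]
opening: 1.001
gripper_force: 0.0
```

>>> servo_tool([
  {"gripper": -1,"dx": 1,"dy": 0,"dz": 0,"twist": 0},
  {"gripper": -1,"dx": 1,"dy": 0,"dz": 0,"twist": 0},
  {"gripper": -1,"dx": 1,"dy": 0,"dz": 0,"twist": 0},
  {"gripper": -1,"dx": 1,"dy": 0,"dz": 0,"twist": 0},
  {"gripper": -1,"dx": 1,"dy": 0,"dz": 0,"twist": 0},
])

```text
t: 2.1
tool_pos: [0.3778, -0.2616, 0.2807]
ee_rot: [-0.001, 0.708, 0.706, 0.0]
ft_force: [-0.2, -0.6, 0.3]
opening: 1.001
gripper_force: 0.0
```

>>> servo_tool([
  {"gripper": -1,"dx": 1,"dy": 0,"dz": 0,"twist": 0},
  {"gripper": -1,"dx": 1,"dy": 0,"dz": 0,"twist": 0},
  {"gripper": -1,"dx": 1,"dy": 0,"dz": 0,"twist": 0},
  {"gripper": -1,"dx": 1,"dy": 0,"dz": 0,"twist": 0},
  {"gripper": -1,"dx": 1,"dy": 0,"dz": 0,"twist": 0},
])

```text
t: 2.6
tool_pos: [0.3781, -0.1367, 0.2808]
ee_rot: [-0.0, 0.708, 0.706, -0.0]
ft_force: [0.5, 0.3, -0.7]
opening: 0.998
gripper_force: 0.0
```

>>> servo_tool([
  {"gripper": -1,"dx": 1,"dy": 0,"dz": 0,"twist": 0},
  {"gripper": -1,"dx": 1,"dy": 0,"dz": 0,"twist": 0},
  {"gripper": -1,"dx": 1,"dy": 0,"dz": 0,"twist": 0},
  {"gripper": -1,"dx": 1,"dy": 0,"dz": 0,"twist": 0},
  {"gripper": -1,"dx": 1,"dy": 0,"dz": 0,"twist": 0},
])

```text
t: 3.1
tool_pos: [0.3785, -0.0118, 0.2808]
ee_rot: [-0.0, 0.708, 0.706, -0.0]
ft_force: [-0.0, -0.0, 0.8]
opening: 1.0
gripper_force: 0.0
```

>>> servo_tool([
  {"gripper": -1,"dx": 1,"dy": 0.6,"dz": 0,"twist": 0},
  {"gripper": -1,"dx": 1,"dy": 0.6,"dz": 0,"twist": 0},
  {"gripper": -1,"dx": 1,"dy": 0.6,"dz": 0,"twist": 0},
  {"gripper": -1,"dx": 1,"dy": 0.6,"dz": 0,"twist": 0},
  {"gripper": -1,"dx": 1,"dy": 0.6,"dz": 0,"twist": 0},
])

```text
t: 3.6
tool_pos: [0.4544, 0.1131, 0.2808]
ee_rot: [-0.0, 0.708, 0.706, -0.0]
ft_force: [0.2, -0.4, 0.2]
opening: 0.999
gripper_force: 0.0
```

>>> servo_tool([
  {"gripper": -1,"dx": 0.88,"dy": 0,"dz": 1,"twist": 0},
  {"gripper": -1,"dx": 0,"dy": 0,"dz": 1,"twist": 0},
  {"gripper": -1,"dx": 0,"dy": 0,"dz": 1,"twist": 0},
  {"gripper": -1,"dx": 0,"dy": 0,"dz": 1,"twist": 0},
  {"gripper": -1,"dx": 0,"dy": 0,"dz": 1,"twist": 0},
])

```text
t: 4.1
tool_pos: [0.4539, 0.134, 0.1549]
ee_rot: [-0.0, 0.708, 0.706, -0.0]
ft_force: [0.8, -0.7, 0.1]
opening: 1.0
gripper_force: 0.0
```

>>> servo_tool([
  {"gripper": -1,"dx": 0,"dy": 0,"dz": 1,"twist": 0},
  {"gripper": -1,"dx": 0,"dy": 0,"dz": 1,"twist": 0},
  {"gripper": -1,"dx": 0,"dy": 0,"dz": 1,"twist": 0},
  {"gripper": -1,"dx": 0,"dy": 0,"dz": 0,"twist": 0},
  {"gripper": -1,"dx": 0,"dy": 0,"dz": 0,"twist": 0},
])

```text
t: 4.6
tool_pos: [0.4538, 0.1338, 0.081]
ee_rot: [-0.001, 0.708, 0.706, -0.001]
ft_force: [0.6, 0.4, -0.3]
opening: 1.003
gripper_force: 0.0
```

```bash
python3 - <<'E'
from h import *
im={}
for n,p in(("top",(420,281)),("side",(345,200))):
    a=r.read_camera(n)[:,:,::-1]; u,v=p; im[n]=cv2.resize(a[v-60:v+60,u-60:u+60],(400,400),interpolation=cv2.INTER_CUBIC)
cv2.imwrite("pics/g1.png",np.hstack([im["top"],im["side"]]))
E
```

```text
(no output)
```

View pics/g1.png

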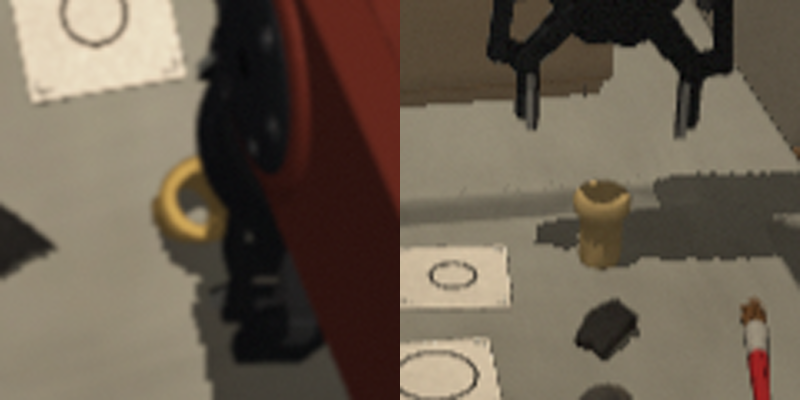

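The side view shows the fingers at crop x 530 and 685 straddling the neck at 602, so it is centred. Descend and grip.

>>> servo_tool([
  {"gripper": -1,"dx": 0.04,"dy": 0,"dz": 0.84,"twist": 0},
  {"gripper": -1,"dx": 0,"dy": 0,"dz": 0.84,"twist": 0},
  {"gripper": -1,"dx": 0,"dy": 0,"dz": 0.84,"twist": 0},
  {"gripper": -1,"dx": 0,"dy": 0,"dz": 0,"twist": 0},
  {"gripper": 1,"dx": 0,"dy": 0,"dz": 0,"twist": 0},
])

```text
t: 5.2
tool_pos: [0.4554, 0.1351, 0.0195]
ee_rot: [0.0, 0.708, 0.706, 0.001]
ft_force: [-0.6, 0.1, -0.1]
opening: 0.863
gripper_force: 0.0
```

>>> servo_tool([
  {"gripper": 1,"dx": 0,"dy": 0,"dz": 0,"twist": 0},
  {"gripper": 1,"dx": 0,"dy": 0,"dz": 0,"twist": 0},
  {"gripper": 1,"dx": 0,"dy": 0,"dz": 0,"twist": 0},
  {"gripper": 1,"dx": 0,"dy": 0,"dz": 0,"twist": 0},
  {"gripper": 1,"dx": 0,"dy": 0,"dz": 0,"twist": 0},
])

```text
t: 5.7
tool_pos: [0.4557, 0.1351, 0.02]
ee_rot: [0.001, 0.708, 0.706, 0.001]
ft_force: [-1.0, -0.6, 5.5]
opening: 0.399
gripper_force: 59.0
```

>>> servo_tool([
  {"gripper": 1,"dx": 0,"dy": 0,"dz": 0,"twist": 0},
  {"gripper": 1,"dx": 0,"dy": 0,"dz": 0,"twist": 0},
  {"gripper": 1,"dx": 0,"dy": 0,"dz": -0.4,"twist": 0},
  {"gripper": 1,"dx": 0,"dy": 0,"dz": -1,"twist": 0},
  {"gripper": 1,"dx": 0,"dy": 0,"dz": -1,"twist": 0},
])

```text
t: 6.2
tool_pos: [0.4538, 0.1348, 0.0791]
ee_rot: [-0.0, 0.708, 0.706, -0.0]
ft_force: [0.6, -0.2, -0.4]
opening: 0.403
gripper_force: 59.6
```

>>> servo_tool([
  {"gripper": 1,"dx": 0.5,"dy": 0.5,"dz": 0,"twist": 0},
  {"gripper": 1,"dx": 1,"dy": 0.5,"dz": 0,"twist": 0},
  {"gripper": 1,"dx": 1,"dy": 0.5,"dz": 0,"twist": 0},
  {"gripper": 1,"dx": 1,"dy": 0.5,"dz": 0,"twist": 0},
  {"gripper": 1,"dx": 1,"dy": 0.5,"dz": 0,"twist": 0},
])

```text
t: 6.7
tool_pos: [0.5178, 0.2483, 0.0792]
ee_rot: [0.0, 0.708, 0.706, 0.0]
ft_force: [-0.4, -0.1, 0.0]
opening: 0.399
gripper_force: 59.7
```

>>> servo_tool([
  {"gripper": 1,"dx": 1,"dy": 0.5,"dz": 0,"twist": 0},
  {"gripper": 1,"dx": 1,"dy": 0.5,"dz": 0,"twist": 0},
  {"gripper": 1,"dx": 1,"dy": 0.35,"dz": 0,"twist": 0},
  {"gripper": 1,"dx": 1,"dy": 0,"dz": 0,"twist": 0},
  {"gripper": 1,"dx": 1,"dy": 0,"dz": 0,"twist": 0},
])

```text
t: 7.2
tool_pos: [0.5517, 0.3732, 0.0791]
ee_rot: [0.0, 0.708, 0.706, 0.0]
ft_force: [0.1, -0.1, 0.2]
opening: 0.4
gripper_force: 59.7
```

>>> servo_tool([
  {"gripper": 1,"dx": 0.5,"dy": 0,"dz": 0,"twist": 0},
  {"gripper": 1,"dx": 0.27,"dy": 0,"dz": 0,"twist": 0},
  {"gripper": 1,"dx": 0,"dy": 0,"dz": 1,"twist": 0},
  {"gripper": 1,"dx": 0,"dy": 0,"dz": 0.4,"twist": 0},
  {"gripper": 1,"dx": 0,"dy": 0,"dz": 0,"twist": 0},
])

```text
t: 7.7
tool_pos: [0.5492, 0.3893, 0.0405]
ee_rot: [-0.001, 0.708, 0.706, -0.003]
ft_force: [-0.2, -0.6, -1.2]
opening: 0.403
gripper_force: 59.7
```

>>> servo_tool([
  {"gripper": 1,"dx": 0,"dy": 0,"dz": 0.4,"twist": 0},
  {"gripper": 1,"dx": 0,"dy": 0,"dz": 0,"twist": 0},
  {"gripper": 1,"dx": 0,"dy": 0,"dz": 0,"twist": 0},
  {"gripper": 1,"dx": 0,"dy": 0,"dz": 0,"twist": 0},
  {"gripper": 1,"dx": 0,"dy": 0,"dz": 0,"twist": 0},
])

```text
t: 8.2
tool_pos: [0.552, 0.3916, 0.034]
ee_rot: [0.0, 0.708, 0.706, 0.001]
ft_force: [0.6, -1.0, -0.6]
opening: 0.397
gripper_force: 59.7
```

>>> servo_tool([
  {"gripper": 1,"dx": 0,"dy": -0.06,"dz": 0.25,"twist": 0},
  {"gripper": 1,"dx": 0,"dy": 0,"dz": 0.2,"twist": 0},
  {"gripper": 1,"dx": 0,"dy": 0,"dz": 0,"twist": 0},
  {"gripper": 1,"dx": 0,"dy": 0,"dz": 0,"twist": 0},
  {"gripper": 1,"dx": 0,"dy": 0,"dz": 0,"twist": 0},
])

```text
t: 8.7
tool_pos: [0.55, 0.3916, 0.0231]
ee_rot: [-0.0, 0.708, 0.706, 0.0]
ft_force: [-1.7, -1.9, 5.3]
opening: 0.401
gripper_force: 60.2
```

>>> servo_tool([
  {"gripper": -1,"dx": 0,"dy": 0,"dz": 0,"twist": 0},
  {"gripper": -1,"dx": 0,"dy": 0,"dz": 0,"twist": 0},
  {"gripper": -1,"dx": 0,"dy": 0,"dz": 0,"twist": 0},
  {"gripper": -1,"dx": 0,"dy": 0,"dz": 0,"twist": 0},
  {"gripper": -1,"dx": 0,"dy": 0,"dz": 0,"twist": 0},
])

```text
t: 9.2
tool_pos: [0.5498, 0.3913, 0.0218]
ee_rot: [-0.0, 0.708, 0.706, -0.0]
ft_force: [0.1, 1.2, -0.1]
opening: 0.999
gripper_force: 0.0
```

>>> servo_tool([
  {"gripper": -1,"dx": 0,"dy": 0,"dz": -0.5,"twist": 0},
  {"gripper": -1,"dx": 0,"dy": 0,"dz": -1,"twist": 0},
  {"gripper": -1,"dx": 0,"dy": 0,"dz": -1,"twist": 0},
  {"gripper": -1,"dx": 0,"dy": 0,"dz": -0.5,"twist": 0},
  {"gripper": -1,"dx": 0,"dy": 0,"dz": 0,"twist": 0},
])

```text
t: 9.7
tool_pos: [0.5521, 0.3926, 0.1009]
ee_rot: [0.001, 0.708, 0.706, 0.003]
ft_force: [1.1, -0.6, 0.7]
opening: 1.001
gripper_force: 0.0
```

>>> servo_tool([
  {"gripper": -1,"dx": 0,"dy": -1,"dz": 0,"twist": 0},
  {"gripper": -1,"dx": 0,"dy": -1,"dz": 0,"twist": 0},
  {"gripper": -1,"dx": 0,"dy": -1,"dz": 0,"twist": 0},
  {"gripper": -1,"dx": 0,"dy": -1,"dz": 0,"twist": 0},
  {"gripper": -1,"dx": 0,"dy": -0.4,"dz": 0,"twist": 0},
])

```text
t: 10.2
tool_pos: [0.4366, 0.3908, 0.0952]
ee_rot: [-0.001, 0.708, 0.706, -0.002]
ft_force: [-0.2, -1.3, -0.1]
opening: 1.002
gripper_force: 0.0
```

>>> servo_tool([
  {"gripper": -1,"dx": 0,"dy": 0,"dz": 0.8,"twist": 0},
  {"gripper": -1,"dx": 0,"dy": 0,"dz": 0.8,"twist": 0},
  {"gripper": -1,"dx": 0,"dy": 0,"dz": 0,"twist": 0},
  {"gripper": -1,"dx": 0,"dy": 0,"dz": 0,"twist": 0},
  {"gripper": -1,"dx": 0,"dy": 0,"dz": 0,"twist": 0},
])

```text
t: 10.7
tool_pos: [0.4409, 0.3921, 0.0579]
ee_rot: [0.0, 0.708, 0.706, 0.001]
ft_force: [-0.3, -0.5, 0.2]
opening: 0.997
gripper_force: 0.0
```

>>> servo_tool([
  {"gripper": -1,"dx": -0.04,"dy": -0.05,"dz": 0.7,"twist": 0},
  {"gripper": -1,"dx": 0,"dy": 0,"dz": 0.7,"twist": 0},
  {"gripper": -1,"dx": 0,"dy": 0,"dz": 0.65,"twist": 0},
  {"gripper": -1,"dx": 0,"dy": 0,"dz": 0,"twist": 0},
  {"gripper": -1,"dx": 0,"dy": 0,"dz": 0,"twist": 0},
])

```text
t: 11.2
tool_pos: [0.4388, 0.3907, 0.0059]
ee_rot: [-0.0, 0.708, 0.706, -0.0]
ft_force: [0.2, -0.4, 0.3]
opening: 1.004
gripper_force: 0.0
```

>>> servo_tool([
  {"gripper": 1,"dx": 0,"dy": 0,"dz": 0,"twist": 0},
  {"gripper": 1,"dx": 0,"dy": 0,"dz": 0,"twist": 0},
  {"gripper": 1,"dx": 0,"dy": 0,"dz": 0,"twist": 0},
  {"gripper": 1,"dx": 0,"dy": 0,"dz": 0,"twist": 0},
  {"gripper": 1,"dx": 0,"dy": 0,"dz": 0,"twist": 0},
])

```text
t: 11.7
tool_pos: [0.4394, 0.3914, 0.0074]
ee_rot: [0.0, 0.708, 0.706, 0.001]
ft_force: [-1.4, 0.0, 4.9]
opening: 0.523
gripper_force: 60.2
```

>>> servo_tool([
  {"gripper": 1,"dx": 0,"dy": 0,"dz": 0,"twist": 0},
  {"gripper": 1,"dx": 0,"dy": 0,"dz": 0,"twist": 0},
  {"gripper": 1,"dx": 0,"dy": 0,"dz": 0,"twist": 0},
  {"gripper": 1,"dx": 0,"dy": 0,"dz": -0.2,"twist": 0},
  {"gripper": 1,"dx": 0,"dy": 0,"dz": -0.4,"twist": 0},
])

```text
t: 12.2
tool_pos: [0.4379, 0.3901, 0.0205]
ee_rot: [-0.0, 0.708, 0.706, -0.001]
ft_force: [0.0, -0.6, 0.3]
opening: 0.522
gripper_force: 61.1
```

>>> servo_tool([
  {"gripper": 1,"dx": 0,"dy": 0,"dz": -1,"twist": 0},
  {"gripper": 1,"dx": -0.5,"dy": 0,"dz": -0.4,"twist": 0},
  {"gripper": 1,"dx": -1,"dy": 0,"dz": 0,"twist": 0},
  {"gripper": 1,"dx": -1,"dy": 0.5,"dz": 0,"twist": 0},
  {"gripper": 1,"dx": -1,"dy": 0.7,"dz": 0,"twist": 0},
])

```text
t: 12.7
tool_pos: [0.4679, 0.3025, 0.0565]
ee_rot: [-0.0, 0.708, 0.707, 0.0]
ft_force: [-0.0, 0.8, -0.7]
opening: 0.522
gripper_force: 61.2
```

>>> servo_tool([
  {"gripper": 1,"dx": -0.5,"dy": 1,"dz": 0,"twist": 0},
  {"gripper": 1,"dx": -0.4,"dy": 1,"dz": 0,"twist": 0},
  {"gripper": 1,"dx": 0,"dy": 0.6,"dz": 0,"twist": 0},
  {"gripper": 1,"dx": 0,"dy": 0.3,"dz": 0,"twist": 0},
  {"gripper": 1,"dx": 0,"dy": 0,"dz": 0,"twist": 0},
])

```text
t: 13.2
tool_pos: [0.5419, 0.2804, 0.0564]
ee_rot: [0.0, 0.708, 0.706, 0.001]
ft_force: [-0.7, -0.2, -0.9]
opening: 0.522
gripper_force: 61.2
```

>>> servo_tool([
  {"gripper": 1,"dx": 0,"dy": 0,"dz": 0.8,"twist": 0},
  {"gripper": 1,"dx": 0,"dy": 0,"dz": 0.4,"twist": 0},
  {"gripper": 1,"dx": 0,"dy": 0,"dz": 0,"twist": 0},
  {"gripper": 1,"dx": 0,"dy": 0,"dz": 0,"twist": 0},
  {"gripper": 1,"dx": 0,"dy": 0,"dz": 0,"twist": 0},
])

```text
t: 13.7
tool_pos: [0.5411, 0.2808, 0.0265]
ee_rot: [0.0, 0.708, 0.706, 0.0]
ft_force: [0.3, -0.2, 0.2]
opening: 0.526
gripper_force: 61.2
```

>>> servo_tool([
  {"gripper": 1,"dx": -0.05,"dy": 0.09,"dz": 0.3,"twist": 0},
  {"gripper": 1,"dx": 0,"dy": 0,"dz": 0.34,"twist": 0},
  {"gripper": 1,"dx": 0,"dy": 0,"dz": 0,"twist": 0},
  {"gripper": 1,"dx": 0,"dy": 0,"dz": 0,"twist": 0},
  {"gripper": 1,"dx": 0,"dy": 0,"dz": 0,"twist": 0},
])

```text
t: 14.2
tool_pos: [0.5443, 0.2794, 0.0104]
ee_rot: [0.001, 0.708, 0.706, 0.001]
ft_force: [2.1, 0.2, 3.5]
opening: 0.523
gripper_force: 61.4
```

>>> servo_tool([
  {"gripper": -1,"dx": 0,"dy": 0,"dz": 0,"twist": 0},
  {"gripper": -1,"dx": 0,"dy": 0,"dz": 0,"twist": 0},
  {"gripper": -1,"dx": 0,"dy": 0,"dz": 0,"twist": 0},
  {"gripper": -1,"dx": 0,"dy": 0,"dz": 0,"twist": 0},
  {"gripper": -1,"dx": 0,"dy": 0,"dz": -0.4,"twist": 0},
])

```text
t: 14.7
tool_pos: [0.5412, 0.2785, 0.0182]
ee_rot: [-0.001, 0.708, 0.706, -0.002]
ft_force: [0.3, 0.0, -0.2]
opening: 1.001
gripper_force: 0.0
```

>>> servo_tool([
  {"gripper": -1,"dx": 0,"dy": 0,"dz": -1,"twist": 0},
  {"gripper": -1,"dx": 0,"dy": 0,"dz": -1,"twist": 0},
  {"gripper": -1,"dx": 0.6,"dy": -1,"dz": 0,"twist": 0},
  {"gripper": -1,"dx": 0.4,"dy": -1,"dz": 0,"twist": 0},
  {"gripper": -1,"dx": 0,"dy": -1,"dz": 0,"twist": 0},
])

```text
t: 15.2
tool_pos: [0.4681, 0.3056, 0.0713]
ee_rot: [0.0, 0.708, 0.706, 0.001]
ft_force: [-0.3, 0.4, -0.0]
opening: 1.004
gripper_force: 0.0
```

>>> servo_tool([
  {"gripper": -1,"dx": 0,"dy": -1,"dz": 0,"twist": 0},
  {"gripper": -1,"dx": 0,"dy": 0,"dz": 0.8,"twist": 0},
  {"gripper": -1,"dx": 0,"dy": 0,"dz": 0,"twist": 0},
  {"gripper": -1,"dx": 0,"dy": 0,"dz": 0,"twist": 0},
  {"gripper": -1,"dx": 0,"dy": 0,"dz": 0,"twist": 0},
])

```text
t: 15.7
tool_pos: [0.4444, 0.3048, 0.0509]
ee_rot: [0.0, 0.708, 0.706, 0.001]
ft_force: [-0.5, 0.6, -0.0]
opening: 1.002
gripper_force: 0.0
```

>>> servo_tool([
  {"gripper": -1,"dx": -0.02,"dy": -0.07,"dz": 0.8,"twist": 0},
  {"gripper": -1,"dx": 0,"dy": 0,"dz": 0.7,"twist": 0},
  {"gripper": -1,"dx": 0,"dy": 0,"dz": 0.4,"twist": 0},
  {"gripper": -1,"dx": 0,"dy": 0,"dz": 0,"twist": 0},
  {"gripper": 1,"dx": 0,"dy": 0,"dz": 0,"twist": 0},
])

```text
t: 16.2
tool_pos: [0.4421, 0.3041, 0.0028]
ee_rot: [0.0, 0.708, 0.706, 0.0]
ft_force: [0.9, -0.2, -0.6]
opening: 0.861
gripper_force: 0.0
```

>>> servo_tool([
  {"gripper": 1,"dx": 0,"dy": 0,"dz": 0,"twist": 0},
  {"gripper": 1,"dx": 0,"dy": 0,"dz": 0,"twist": 0},
  {"gripper": 1,"dx": 0,"dy": 0,"dz": 0,"twist": 0},
  {"gripper": 1,"dx": 0,"dy": 0,"dz": 0,"twist": 0},
  {"gripper": 1,"dx": 0,"dy": 0,"dz": 0,"twist": 0},
])

```text
t: 16.7
tool_pos: [0.4422, 0.3043, 0.0033]
ee_rot: [0.0, 0.708, 0.706, 0.001]
ft_force: [-0.1, -1.2, 6.0]
opening: 0.294
gripper_force: 58.8
```

>>> servo_tool([
  {"gripper": 1,"dx": 0,"dy": 0,"dz": 0,"twist": 0},
  {"gripper": 1,"dx": 0,"dy": 0,"dz": 0,"twist": 0},
  {"gripper": 1,"dx": 0,"dy": 0,"dz": 0,"twist": 0},
  {"gripper": 1,"dx": 0,"dy": 0,"dz": -0.5,"twist": 0},
  {"gripper": 1,"dx": 0,"dy": 0,"dz": -1,"twist": 0},
])

```text
t: 17.2
tool_pos: [0.439, 0.3027, 0.0383]
ee_rot: [-0.001, 0.708, 0.706, -0.003]
ft_force: [0.3, 0.2, 0.1]
opening: 0.292
gripper_force: 59.1
```

>>> servo_tool([
  {"gripper": 1,"dx": 0,"dy": 0,"dz": -1,"twist": 0},
  {"gripper": 1,"dx": -1,"dy": 0,"dz": 0,"twist": 0},
  {"gripper": 1,"dx": -1,"dy": 0.3,"dz": 0,"twist": 0},
  {"gripper": 1,"dx": -1,"dy": 0.8,"dz": 0,"twist": 0},
  {"gripper": 1,"dx": -1,"dy": 1,"dz": 0,"twist": 0},
])

```text
t: 17.7
tool_pos: [0.4928, 0.2029, 0.065]
ee_rot: [-0.0, 0.708, 0.706, -0.0]
ft_force: [0.2, -0.1, -0.4]
opening: 0.292
gripper_force: 59.1
```

>>> servo_tool([
  {"gripper": 1,"dx": -1,"dy": 1,"dz": 0,"twist": 0},
  {"gripper": 1,"dx": -0.36,"dy": 0.7,"dz": 0,"twist": 0},
  {"gripper": 1,"dx": 0,"dy": 0.36,"dz": 0.5,"twist": 0},
  {"gripper": 1,"dx": 0,"dy": 0,"dz": 1,"twist": 0},
  {"gripper": 1,"dx": 0,"dy": 0,"dz": 0.3,"twist": 0},
])

```text
t: 18.2
tool_pos: [0.5431, 0.1689, 0.0178]
ee_rot: [-0.001, 0.708, 0.706, -0.002]
ft_force: [-1.0, -0.4, -1.0]
opening: 0.295
gripper_force: 59.1
```

>>> servo_tool([
  {"gripper": 1,"dx": 0,"dy": 0,"dz": 0,"twist": 0},
  {"gripper": 1,"dx": 0,"dy": 0,"dz": 0,"twist": 0},
  {"gripper": 1,"dx": 0,"dy": 0,"dz": 0,"twist": 0},
  {"gripper": 1,"dx": 0,"dy": 0,"dz": 0,"twist": 0},
  {"gripper": 1,"dx": 0,"dy": 0,"dz": 0,"twist": 0},
])

```text
t: 18.7
tool_pos: [0.5456, 0.1699, 0.0207]
ee_rot: [0.0, 0.708, 0.706, 0.001]
ft_force: [-0.6, -0.3, -0.5]
opening: 0.297
gripper_force: 59.1
```

>>> servo_tool([
  {"gripper": 1,"dx": 0,"dy": 0.04,"dz": 0.3,"twist": 0},
  {"gripper": 1,"dx": 0,"dy": 0,"dz": 0.27,"twist": 0},
  {"gripper": 1,"dx": 0,"dy": 0,"dz": 0,"twist": 0},
  {"gripper": 1,"dx": 0,"dy": 0,"dz": 0,"twist": 0},
  {"gripper": 1,"dx": 0,"dy": 0,"dz": 0,"twist": 0},
])

```text
t: 19.2
tool_pos: [0.5466, 0.1698, 0.0063]
ee_rot: [0.0, 0.708, 0.706, 0.0]
ft_force: [-1.1, -1.0, 6.4]
opening: 0.294
gripper_force: 59.7
```

>>> servo_tool([
  {"gripper": -1,"dx": 0,"dy": 0,"dz": 0,"twist": 0},
  {"gripper": -1,"dx": 0,"dy": 0,"dz": 0,"twist": 0},
  {"gripper": -1,"dx": 0,"dy": 0,"dz": 0,"twist": 0},
  {"gripper": -1,"dx": 0,"dy": 0,"dz": 0,"twist": 0},
  {"gripper": -1,"dx": 0,"dy": 0,"dz": -0.4,"twist": 0},
])

```text
t: 19.7
tool_pos: [0.5442, 0.1693, 0.0141]
ee_rot: [-0.001, 0.708, 0.706, -0.002]
ft_force: [-0.2, 0.6, -0.3]
opening: 1.004
gripper_force: 0.0
```

>>> servo_tool([
  {"gripper": -1,"dx": 0,"dy": 0,"dz": -1,"twist": 0},
  {"gripper": -1,"dx": 0,"dy": 0,"dz": -0.8,"twist": 0},
  {"gripper": -1,"dx": 0,"dy": -1,"dz": 0,"twist": 0},
  {"gripper": -1,"dx": 1,"dy": -1,"dz": 0,"twist": 0},
  {"gripper": -1,"dx": 1,"dy": -1,"dz": 0,"twist": 0},
])

```text
t: 20.2
tool_pos: [0.471, 0.22, 0.0617]
ee_rot: [0.0, 0.709, 0.705, 0.001]
ft_force: [0.6, 0.5, -0.0]
opening: 1.004
gripper_force: 0.0
```

>>> servo_tool([
  {"gripper": -1,"dx": 0,"dy": -1,"dz": 0,"twist": 1},
  {"gripper": -1,"dx": 0,"dy": 0,"dz": 0,"twist": 1},
  {"gripper": -1,"dx": 0,"dy": 0,"dz": 0,"twist": 1},
  {"gripper": -1,"dx": 0,"dy": 0,"dz": 0,"twist": 0.8},
  {"gripper": -1,"dx": 0,"dy": 0,"dz": 0,"twist": 0},
])

```text
t: 20.7
tool_pos: [0.4464, 0.2201, 0.0613]
ee_rot: [0.0, 0.868, 0.496, 0.001]
ft_force: [-0.0, -0.8, -0.8]
opening: 0.999
gripper_force: 0.0
```

>>> servo_tool([
  {"gripper": -1,"dx": 0,"dy": -0.1,"dz": 0.9,"twist": 0},
  {"gripper": -1,"dx": 0,"dy": 0,"dz": 0.9,"twist": 0},
  {"gripper": -1,"dx": 0,"dy": 0,"dz": 0.53,"twist": 0},
  {"gripper": -1,"dx": 0,"dy": 0,"dz": 0,"twist": 0},
  {"gripper": 1,"dx": 0,"dy": 0,"dz": 0,"twist": 0},
])

```text
t: 21.2
tool_pos: [0.4442, 0.2212, 0.0025]
ee_rot: [-0.0, 0.868, 0.496, -0.0]
ft_force: [0.4, 1.1, -0.1]
opening: 0.859
gripper_force: 0.0
```

>>> servo_tool([
  {"gripper": 1,"dx": 0,"dy": 0,"dz": 0,"twist": 0},
  {"gripper": 1,"dx": 0,"dy": 0,"dz": 0,"twist": 0},
  {"gripper": 1,"dx": 0,"dy": 0,"dz": 0,"twist": 0},
  {"gripper": 1,"dx": 0,"dy": 0,"dz": 0,"twist": 0},
  {"gripper": 1,"dx": 0,"dy": 0,"dz": 0,"twist": 0},
])

```text
t: 21.7
tool_pos: [0.4446, 0.2216, 0.0035]
ee_rot: [-0.0, 0.869, 0.496, 0.001]
ft_force: [-2.4, 0.7, 4.7]
opening: 0.295
gripper_force: 58.8
```

>>> servo_tool([
  {"gripper": 1,"dx": 0,"dy": 0,"dz": 0,"twist": 0},
  {"gripper": 1,"dx": 0,"dy": 0,"dz": 0,"twist": 0},
  {"gripper": 1,"dx": 0,"dy": 0,"dz": -0.4,"twist": 0},
  {"gripper": 1,"dx": 0,"dy": 0,"dz": -1,"twist": 0},
  {"gripper": 1,"dx": 0,"dy": 0,"dz": -1,"twist": 0},
])

```text
t: 22.2
tool_pos: [0.4434, 0.2209, 0.063]
ee_rot: [-0.0, 0.868, 0.496, -0.001]
ft_force: [-0.2, 0.6, 0.3]
opening: 0.297
gripper_force: 59.2
```

>>> servo_tool([
  {"gripper": 1,"dx": 0,"dy": 0,"dz": 0,"twist": -1},
  {"gripper": 1,"dx": 0,"dy": 0,"dz": 0,"twist": -1},
  {"gripper": 1,"dx": 0,"dy": 0,"dz": 0,"twist": -1},
  {"gripper": 1,"dx": 0,"dy": 0,"dz": 0,"twist": -1},
  {"gripper": 1,"dx": 0,"dy": 0,"dz": 0,"twist": -0.25},
])

```text
t: 22.7
tool_pos: [0.4442, 0.2212, 0.063]
ee_rot: [0.0, 0.684, 0.729, 0.0]
ft_force: [0.1, 0.1, -1.0]
opening: 0.298
gripper_force: 59.2
```

>>> servo_tool([
  {"gripper": 1,"dx": 0,"dy": 0.7,"dz": 0,"twist": 0},
  {"gripper": 1,"dx": 0,"dy": 1,"dz": 0,"twist": 0},
  {"gripper": 1,"dx": 0,"dy": 1,"dz": 0,"twist": 0},
  {"gripper": 1,"dx": 0,"dy": 1,"dz": 0,"twist": 0},
  {"gripper": 1,"dx": -0.4,"dy": 1,"dz": 0,"twist": 0},
])

```text
t: 23.2
tool_pos: [0.563, 0.219, 0.0631]
ee_rot: [0.0, 0.685, 0.728, 0.001]
ft_force: [-0.0, 0.5, 0.2]
opening: 0.294
gripper_force: 59.2
```

>>> servo_tool([
  {"gripper": 1,"dx": -0.4,"dy": 1,"dz": 0,"twist": 0},
  {"gripper": 1,"dx": -0.4,"dy": 1,"dz": 0,"twist": 0},
  {"gripper": 1,"dx": 0,"dy": 1,"dz": 0,"twist": 0},
  {"gripper": 1,"dx": 0,"dy": 0.6,"dz": 0,"twist": 0},
  {"gripper": 1,"dx": 0,"dy": 0.1,"dz": 0.5,"twist": 0},
])

```text
t: 23.7
tool_pos: [0.6597, 0.204, 0.0528]
ee_rot: [0.002, 0.686, 0.728, 0.003]
ft_force: [0.1, -0.2, 0.9]
opening: 0.302
gripper_force: 59.2
```

>>> servo_tool([
  {"gripper": 1,"dx": 0,"dy": 0,"dz": 0.5,"twist": 0},
  {"gripper": 1,"dx": 0,"dy": 0,"dz": 0.5,"twist": 0},
  {"gripper": 1,"dx": 0,"dy": 0,"dz": 0,"twist": 0},
  {"gripper": 1,"dx": 0,"dy": 0,"dz": 0,"twist": 0},
  {"gripper": 1,"dx": 0,"dy": 0,"dz": 0,"twist": 0},
])

```text
t: 24.2
tool_pos: [0.6553, 0.204, 0.0251]
ee_rot: [0.0, 0.686, 0.728, 0.0]
ft_force: [0.4, 0.0, -0.7]
opening: 0.293
gripper_force: 59.2
```

>>> servo_tool([
  {"gripper": 1,"dx": -0.05,"dy": 0.03,"dz": 0.4,"twist": 0},
  {"gripper": 1,"dx": 0,"dy": 0,"dz": 0.33,"twist": 0},
  {"gripper": 1,"dx": 0,"dy": 0,"dz": 0,"twist": 0},
  {"gripper": 1,"dx": 0,"dy": 0,"dz": 0,"twist": 0},
  {"gripper": 1,"dx": 0,"dy": 0,"dz": 0,"twist": 0},
])

```text
t: 24.7
tool_pos: [0.6563, 0.2025, 0.0063]
ee_rot: [0.0, 0.686, 0.728, 0.0]
ft_force: [2.0, -0.2, 0.9]
opening: 0.295
gripper_force: 60.5
```

>>> servo_tool([
  {"gripper": -1,"dx": 0,"dy": 0,"dz": 0,"twist": 0},
  {"gripper": -1,"dx": 0,"dy": 0,"dz": 0,"twist": 0},
  {"gripper": -1,"dx": 0,"dy": 0,"dz": 0,"twist": 0},
  {"gripper": -1,"dx": 0,"dy": 0,"dz": 0,"twist": 0},
  {"gripper": -1,"dx": 0,"dy": 0,"dz": -0.4,"twist": 0},
])

```text
t: 25.2
tool_pos: [0.6545, 0.2023, 0.0149]
ee_rot: [-0.001, 0.686, 0.728, -0.002]
ft_force: [-0.3, -0.1, -0.0]
opening: 1.002
gripper_force: 0.0
```

>>> servo_tool([
  {"gripper": -1,"dx": 0,"dy": 0,"dz": -1,"twist": 0},
  {"gripper": -1,"dx": 0,"dy": 0,"dz": -1,"twist": 0},
  {"gripper": -1,"dx": 0,"dy": 0,"dz": -1,"twist": 0},
  {"gripper": -1,"dx": 0,"dy": -1,"dz": -1,"twist": 0},
  {"gripper": -1,"dx": 0,"dy": -1,"dz": -1,"twist": 0},
])

```text
t: 25.7
tool_pos: [0.6065, 0.1996, 0.1436]
ee_rot: [0.0, 0.686, 0.728, 0.001]
ft_force: [-0.1, -0.7, 0.2]
opening: 1.004
gripper_force: 0.0
```

>>> servo_tool([
  {"gripper": -1,"dx": -1,"dy": -1,"dz": -1,"twist": 0},
  {"gripper": -1,"dx": -1,"dy": -1,"dz": -1,"twist": 0},
  {"gripper": -1,"dx": -1,"dy": -1,"dz": -1,"twist": 0},
  {"gripper": -1,"dx": -1,"dy": -1,"dz": -1,"twist": 0},
  {"gripper": -1,"dx": -1,"dy": -1,"dz": 0,"twist": 0},
])

```text
t: 26.2
tool_pos: [0.4909, 0.0665, 0.2472]
ee_rot: [0.004, 0.685, 0.728, 0.003]
ft_force: [1.0, -0.6, 0.7]
opening: 1.001
gripper_force: 0.0
```

>>> servo_tool([
  {"gripper": -1,"dx": -1,"dy": -1,"dz": 0,"twist": 0},
  {"gripper": -1,"dx": -1,"dy": -1,"dz": 0,"twist": 0},
  {"gripper": -1,"dx": -1,"dy": -1,"dz": 0,"twist": 0},
  {"gripper": -1,"dx": -1,"dy": -1,"dz": 0,"twist": 0},
  {"gripper": -1,"dx": -1,"dy": -0.5,"dz": 0,"twist": 0},
])

```text
t: 26.7
tool_pos: [0.3825, -0.0648, 0.2422]
ee_rot: [0.001, 0.686, 0.728, 0.0]
ft_force: [0.7, -0.3, 0.4]
opening: 0.998
gripper_force: 0.0
```

>>> servo_tool([
  {"gripper": -1,"dx": -1,"dy": 0,"dz": 0,"twist": 0},
  {"gripper": -1,"dx": -1,"dy": 0,"dz": 0,"twist": 0},
  {"gripper": -1,"dx": -1,"dy": 0,"dz": 0,"twist": 0},
  {"gripper": -1,"dx": 0,"dy": 0,"dz": 0,"twist": 0},
  {"gripper": -1,"dx": 0,"dy": 0,"dz": 0,"twist": 0},
])

```text
t: 27.2
tool_pos: [0.3886, -0.139, 0.2421]
ee_rot: [0.0, 0.686, 0.727, 0.0]
ft_force: [-0.0, 0.1, 0.8]
opening: 0.999
gripper_force: 0.0
```

```bash
python3 - <<'E'
from h import *
im=r.read_camera("top")[:,:,::-1].copy(); cv2.imwrite("pics/top1.png",im); cv2.imwrite("pics/side1.png",r.read_camera("side")[:,:,::-1])
s=cv2.imread("pics/side1.png")
a=cv2.resize(im[120:270,205:455],None,fx=3,fy=3,interpolation=cv2.INTER_CUBIC); cv2.imwrite("pics/c2.png",a)
E
```

```text
(no output)
```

View pics/c2.png

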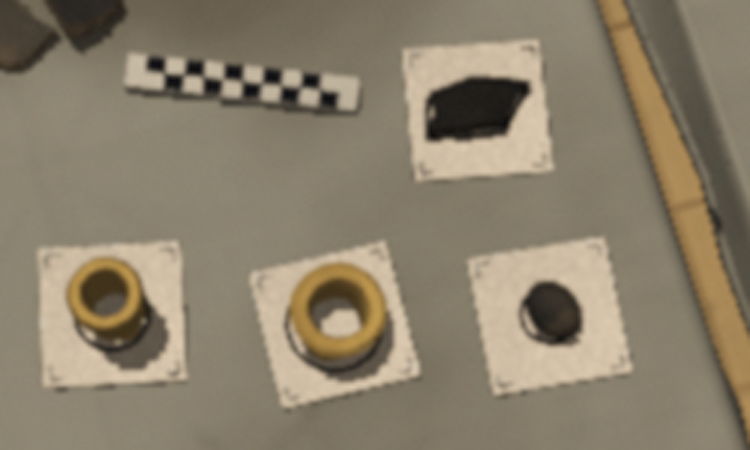

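View pics/side1.png

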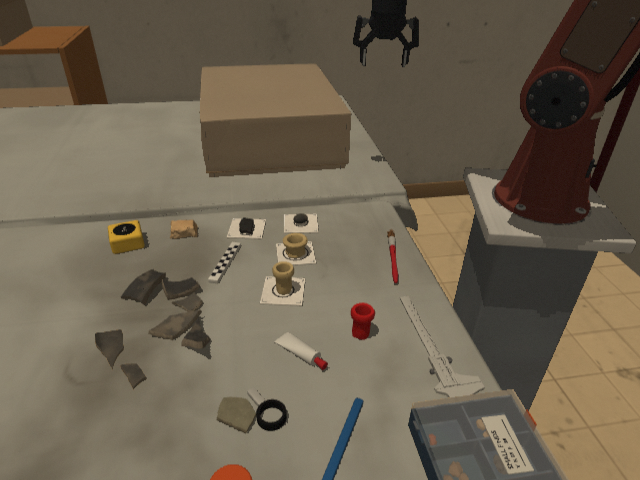

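Each find sits on its matching card: tall neck (105,295), wide (337,312), knob (552,310), sherd (478,107) in the crop. Now a check of the offsets.

```bash
python3 - <<'E'
from h import *
im=cv2.imread("pics/top1.png"); hsv=cv2.cvtColor(im,cv2.COLOR_BGR2HSV); g=hsv[:,:,2]; sat=hsv[:,:,1]
yel=((hsv[:,:,0]>12)&(hsv[:,:,0]<32)&(sat>110)&(g>110)).astype(np.uint8)*255
T=dict(wide=(.5434,.2795),tall=(.5501,.3915),knob=(.5465,.1701),sherd=(.6561,.2028))
for n,z,rad,m in(("wide",.036,.024,yel),("tall",.053,.0185,yel),("knob",.0135,0,((g<85)*255).astype(np.uint8)),("sherd",.012,0,((g<60)*255).astype(np.uint8))):
    u,v=proj("top",(*T[n],z)).astype(int); c=biggest(m,(u-25,v-25,u+25,v+25)); q=plane("top",c,z)
    e=cv2.minEnclosingCircle(q); R=cv2.minAreaRect(q)
    print(n,"px",cv2.boundingRect(c),"circ off mm",np.round((np.array(e[0])-T[n])*1000,1),"r",round(e[1]*1000,1),"rect off",np.round((np.array(R[0])-T[n])*1000,1),np.round(np.array(R[1])*1000,1),round(R[2],1))
for n,z in(("wide",.036),("tall",.053)): print(n,"expected side rim",proj("side",(*T[n],z)))
u,v=388,215
cv2.imwrite("pics/k.png",cv2.resize(im[v-25:v+35,u-30:u+30],(500,500),interpolation=cv2.INTER_CUBIC))
E
```

```text
wide px (301, 208, 33, 31) circ off mm [-1.3 -0.6] r 23.9 rect off [-0.8 -0.9] [46.  44.9] 28.2
tall px (228, 206, 24, 24) circ off mm [-2.2 -1.1] r 17.7 rect off [-1.8 -1. ] [32.8 33.8] 89.9
knob px (380, 214, 18, 21) circ off mm [-1.5 -0.5] r 15.9 rect off [-1.4 -0.7] [31.4 24.2] 19.2
sherd px (348, 146, 33, 20) circ off mm [-3.9  0.4] r 28.7 rect off [-2.3  0.4] [50.2 30.7] 89.4
wide expected side rim [295.13385497 238.21328042]
tall expected side rim [282.3137438  266.88327575]
```

View pics/k.png

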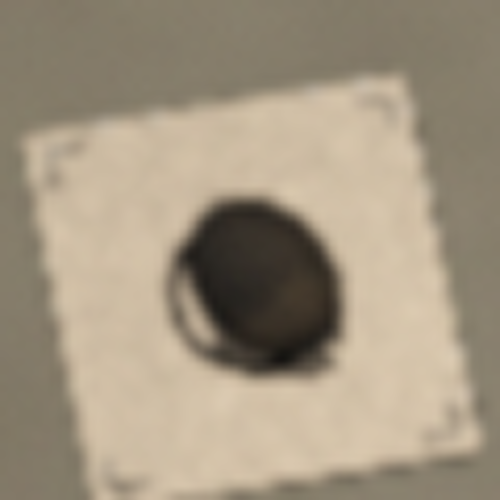

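The offsets are about 2 mm or less and partly come from shadow and parallax. Everything is upright and the robot is clear, so I'm handing in.

```bash
python3 -c "
from cell import r
print(r.job_done())"
```

```text
the job is handed in; nothing more can be done
None
```

All four finds are standing on their matching cards, within about 2 mm of centre by the overhead camera, the sherd lying along its outline; the job was handed in about 27 s into the 104 s allowed.

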